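# Free a seized latch knob and take the blue-capped vial out of the drying chamber

## Task

The blue latch knob on the drying chamber has seized: rock it to and fro in small arcs until it breaks free, then turn it anticlockwise to its open stop. Swing the clear lid fully open, so that it stays up by itself, take out the vial with the blue cap and stand it upright in the small square steel tray. Leave the white-capped vial in the chamber, and leave the tray and the other glassware where they are; the knob stays open and the lid stays up.

Things in the scene. Friction and masses are not known exactly. Their poses are not given: they have to be found in the camera images.
- chamber: white drying chamber, fixed to the bench: open-topped box 140 mm deep (x), 180 mm wide (y), 70 mm high, walls 6 mm, inner floor 8 mm above the bench; a grey sloping console reaches 165 mm in front of the origin. Origin: on the bench under the middle of the box. x points from console to hinge, z up; the console faces the robot's right. The lid's hinge line is parallel to y at x = 74 mm, z = 70 mm
- knob_axis (a point): fixed point on the knob's axis, in the middle of its grip bar, 29 mm above the panel. Its axes are the chamber's. The panel slopes: the knob's axis leans 35 degrees from vertical towards the console's front, so outward is (-0.574, 0, 0.819) and up the slope is (0.819, 0, 0.574) in the chamber's axes
- knob (a joint): knob angle, rad, positive anticlockwise seen facing the panel; range -0.23 to 1.15 (open stop). Seized near 0: each way it is stiff (0.3 N m), then stops dead at 0.16 to 0.23; force is no help. Each swing to the stop on the other side loosens it a step (repeats on one side do nothing); after 3 to 5 swings, the last to -0.23, it turns freely to open. Above 0.75 the lid is unbolted
- lid (a joint): angle of the clear lid in rad, 0 shut, 1.57 upright, 1.75 stop. A stiff hinge: the lid stays where it is left. While it is bolted it has 0.03 rad of play
- lid_handle (a point): middle of the lid's black handle, a bar 24 mm long across (chamber's y), 16 mm thick, on brackets at the lid's front; pinched from above by its ends along y, it pivots between the fingers. Lid shut: 138 mm in front of the hinge line, 30 mm above it, 100 mm above the bench
- blue_vial_mid (a point): glass vial with a blue cap, 21 mm in diameter and 47 mm tall, the top 5 mm a screw cap; the point is on its axis, half-way up. It stands in the chamber at the +y or the -y side, the white one on the other, about 90 mm apart
- white_vial_mid (a point): the like vial with a white cap, which stays in the chamber; the point is on its axis, half-way up
- tray: small square open steel tray, 100 x 100 mm, 12 mm high, wall and floor 4 mm thick, on the bench on the robot's right; origin at the centre of its underside
- amber: brown glass bottle with black cap, 52 mm in diameter, 98 mm high, a bystander; origin at the centre of its underside
- beaker: glass beaker, 53 mm in diameter, 70 mm high, a bystander; origin at the centre of its underside
- knob_grip (a point): same point, turning with the blue knob: z along its axis outward, x along the grip bar. The bar is 46 mm long, 14 mm thick and stands from 17 to 41 mm above the panel, over a black disc of 38 mm diameter whose top is 10 mm above the panel. The bar points up the slope (to the red dot) at joint 0

How it is judged (in metres and radians):
On the way, in this order (a step that is already met when the one before it is completed fails the run):
1. the knob is rocked back clockwise by more than 0.1 rad (value of joint knob below -0.1 rad), for 0.05 s.
2. the knob has broken free and is turned open (more than 0.9 rad) (value of joint knob above 0.9 rad), for 0.1 s.
3. the lid is swung up (more than 1.3 rad) (value of joint lid above 1.3 rad), for 0.1 s.
4. the blue-capped vial is lifted out of the chamber (height (world z) of blue_vial_mid above 0.08 m), for 0.05 s.
At the end, for the whole second after the job is handed in: The knob is open (more than 0.9 rad), the lid is up (more than 1.3 rad), the blue-capped vial stands on the tray's floor within its walls, upright within 0.12 rad, and is released; the white-capped vial stands in the chamber within 30 mm of where it was, and the tray is within 40 mm of where it was (value of joint knob above 0.9 rad and value of joint lid above 1.3 rad and x of blue_vial_mid in the frame of tray between -0.04 and 0.04 m and y of blue_vial_mid in the frame of tray between -0.04 and 0.04 m and z of blue_vial_mid in the frame of tray below 0.032 m and angle between each of blue_vial_mid, white_vial_mid's own z axis and vertical below 0.12 rad and distance of white_vial_mid from where it was at the start of the episode below 0.03 m and distance of tray from where it was at the start of the episode below 0.04 m); the robot touches nothing.
It fails at once if a vial is tipped by more than 0.7 rad (angle between any of blue_vial_mid, white_vial_mid's own z axis and vertical above 0.7 rad).
It fails at once if the brown bottle or the beaker is moved by more than 30 mm (distance of any of amber, beaker from where it was at the start of the episode above 0.03 m).
It also fails if it takes over 72 s, if anything falls off the work surface, if the arm or the gripper's body presses on something with over 40 N, if the wrist force passes 120 N, or if a joint passes its speed limit or range.

## Robot

A 6-joint arm with a two-finger parallel gripper is mounted at the origin on a cart in front of the work surface, level with it; the furniture and walls round the work are solid. World frame = base frame: x ahead of the robot, y to its left, z up, the work surface at z = 0. Lengths are in mm, angles in rad, forces in N, time in s.
With the tool pointing down it reaches from about 350 to 925 mm from the base axis. Payload 6.4 kg.
Tool frame: the origin (TCP) lies at the very end of the fingers, on their centre line; the grasp point (between the pads) lies 19 mm behind it; z points along the fingers, y is the line along which they close (so a half turn about z gives the same grasp; the last joint's range is limited). The gripper opens to 85 mm and grips with 20 to 120 N. Pads are 22 mm wide; open, the fingers measure 114 mm over their backs; the gripper's body (76 mm by 85 mm) begins 54 mm behind the grasp point. The pads swing forward as they close: fully open they stand 13 mm farther back than shut.
Start: joints at [-1.506, 0.245, 1.558, -0, 1.339, -0.174], TCP at [153.753, -631.565, 231.29] pointing down, gripper open.
Joint ranges: [-3.13, 3.13], [-1.02, 2.26], [0.13, 2.54], [-0.95, 4.09], [0.21, 2.88], [-2.74, 2.74]. Speed limits (rad/s): [2.57, 2.57, 3.14, 3.14, 3.14, 3.14].

## Interface

Orientations are given as [roll, pitch, yaw] about the fixed x, y, z axes, in that order (R = Rz(yaw) Ry(pitch) Rx(roll)).
In Python, from station import bot, imaging gives the robot as it stands. The module is installed in compiled form; this text tells all that it offers.
- The arm moves only by the shell command python3 -m creep 'ROWS'. ROWS is JSON, a list of rows, each an object with "twist": the turn, a rotation vector about the tool's x, y, z normalised to -1 to 1, where 1 is 6 degrees, a list of three; "offset": the shift along the tool's x, y, z normalised to -1 to 1, where 1 is 50 mm, a list of three; "grip": the gripper's target within -1 to 1 (fully open at 1, half-way at 0, shut at -1). A call has 1 to 5 rows; each row shifts and turns the commanded pose from where the row before left it, along the tool's axes as they then stand; what a row does not reach is not made up. A row lasts 1/10 s, in which the tool goes at most 50 mm and 8.59 degrees, less where a joint would pass 70% of its speed; a pose out of reach is approached as far as the arm can. A call with a number of a shift or a turn outside -1 to 1 is refused whole. A call with a gripper value outside its range is refused whole. The fingers move at their own pace and stop on an object; the grip force is fixed at half the most. Time passes only in rows, so rows that do not move let the fingers close. It gives the time, the measured TCP pose, the force, the opening and the grip force at its end, in the units of the state.
- bot.sense(): the state, without advancing time (a new reading comes with each control period).
- imaging.snapshot(name): name is "side" or "top" or "wrist"; returns the picture (400x640x3 uint8, red, green, blue); there is no depth.
- imaging.get_calibration(name): a dict with "mtx" (3x3 intrinsics, pixels), "cam_to_world" (4x4, takes a point from camera to world coordinates). Camera axes: x right, y up, looking along -z (the intrinsics and any distortion apply to the point x, -y, -z); pixel columns grow to the right and rows downward; lengths in mm; the calibration is good to about 2 mm. A picture is of the moment at which its call begins: read the wrist's pose just before it. get_calibration takes no time and is no camera call; for the wrist camera it gives the pose at the moment of the call.
- bot.hand_in(): hands the job in; it is judged then, once.
The state is a dict: "time_s": time; "q": joint angles; "joint_velocities": joint speeds; "effort": joint torques, N m; "eef_pos": TCP position; "tcp_rot": TCP orientation; "force": force on the tool from outside, world axes, zero at the start; "ft_torque": the same for the moment, N m; "gripper_width": finger opening in mm; "gripper_force": force on a finger pad.
Only numpy, scipy, OpenCV 4.12 (cv2) and the standard library are available. Lean on these libraries where they do the work, as an engineer would, in place of code of your own. Each camera call takes 0.05 s, during which the arm holds its last target. There are 200 camera calls.

## Working session

There is one attempt and no reset: what is moved stays moved. The work goes in short steps, Python scripts to look and compute and a shell command to move; the robot and the scene stay as the last step left them, time stands still between calls to the robot, and variables do not carry over. Pictures are saved under pics/ and viewed, at most 10 in all, crops included, and the job is handed in when it is done.

```bash
mkdir -p pics; ls
python3 - <<'E'
from station import bot, imaging
import cv2,numpy as np
s=bot.sense(); print({k:np.round(v,3) for k,v in s.items()})
ims=[]
for n in("top","side","wrist"):
    im=imaging.snapshot(n); np.save(f"pics/{n}0.npy",im); c=imaging.get_calibration(n); print(n,np.round(c["mtx"],1).tolist(),np.round(c["cam_to_world"],3).tolist())
    cv2.imwrite(f"pics/{n}0.png",im[:,:,::-1])
E
```

```text
pics
{'time_s': np.float64(0.0), 'q': array([-1.506,  0.246,  1.559, -0.   ,  1.339, -0.174]), 'joint_velocities': array([ 0.   , -0.   ,  0.001, -0.   , -0.001,  0.   ]), 'effort': array([ 1.0000e-03, -4.2949e+01, -3.2614e+01, -0.0000e+00,  5.0000e-03,
       -0.0000e+00]), 'eef_pos': array([ 153.695, -630.969,  230.164]), 'tcp_rot': array([-3.14 , -0.   ,  0.239]), 'force': array([-0.397,  0.4  , -0.034]), 'ft_torque': array([-0.004,  0.034, -0.042]), 'gripper_force': np.float64(0.0), 'gripper_width': np.float64(85.508)}
top [[474.7, 0.0, 317.0], [0.0, 474.7, 204.5], [0.0, 0.0, 1.0]] [[-0.024, 0.998, -0.058, 464.719], [-1.0, -0.023, 0.008, -68.997], [0.007, 0.058, 0.998, 1363.884], [0.0, 0.0, 0.0, 1.0]]
side [[413.5, 0.0, 321.9], [0.0, 413.5, 199.6], [0.0, 0.0, 1.0]] [[1.0, 0.031, -0.002, 521.289], [-0.02, 0.598, -0.802, -909.648], [-0.024, 0.801, 0.598, 703.53], [0.0, 0.0, 0.0, 1.0]]
wrist [[335.6, 0.0, 324.6], [0.0, 335.6, 196.7], [0.0, 0.0, 1.0]] [[0.236, 0.919, 0.315, 233.696], [-0.972, 0.223, 0.076, -611.511], [-0.001, -0.324, 0.946, 371.527], [0.0, 0.0, 0.0, 1.0]]
```

View pics/top0.png

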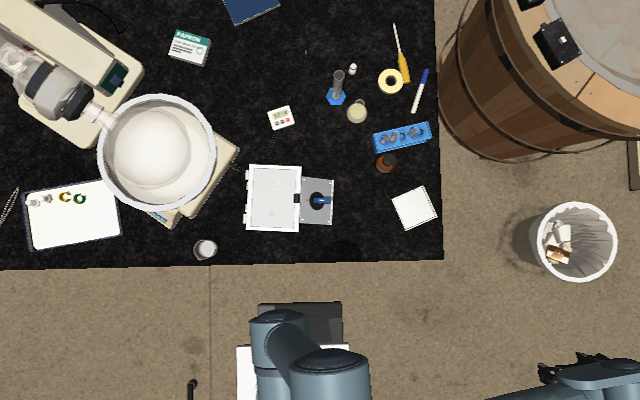

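View pics/side0.png

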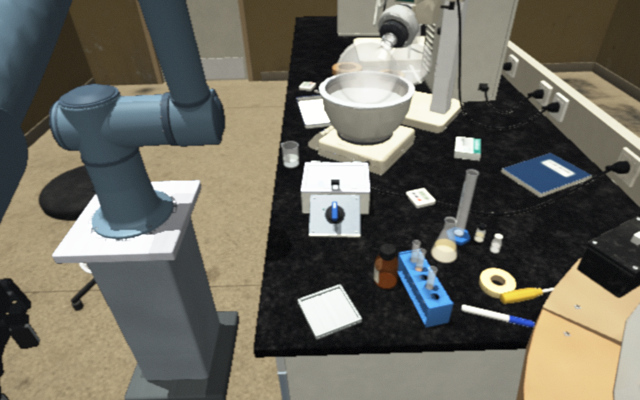

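The top view has the chamber around (274,198), the console with the blue knob at about (320,200), the tray at (414,208), the amber bottle at (386,161) and the beaker at (205,250). The side view agrees: knob (335,212), tray (330,311).

```bash
cat > h.py <<'E'
import numpy as np,cv2
from station import bot,imaging
def ray(c,u,v):
    K=c["mtx"];T=c["cam_to_world"];d=np.array([(u-K[0,2])/K[0,0],-(v-K[1,2])/K[1,1],-1.]);d=T[:3,:3]@d
    return T[:3,3],d/np.linalg.norm(d)
def plane(c,u,v,z):
    o,d=ray(c,u,v);return o+d*(z-o[2])/d[2]
def tri(r1,r2):
    (a,d),(b,e)=r1,r2
    s=np.linalg.lstsq(np.c_[d,-e],b-a,rcond=None)[0];p,q=a+s[0]*d,b+s[1]*e
    return (p+q)/2,np.linalg.norm(p-q)
def proj(c,p):
    T=c["cam_to_world"];q=T[:3,:3].T@(np.array(p)-T[:3,3]);K=c["mtx"]
    return K[0,2]+K[0,0]*q[0]/-q[2],K[1,2]+K[1,1]*q[1]/q[2]
E
python3 - <<'E'
from h import *
t=np.load('pics/top0.npy')[:,:,::-1];s=np.load('pics/side0.npy')[:,:,::-1]
a=cv2.resize(t[150:250,235:345],None,fx=5,fy=5,interpolation=cv2.INTER_CUBIC)[:, :]
b=cv2.resize(s[150:245,290:380],None,fx=5,fy=5,interpolation=cv2.INTER_CUBIC)
im=np.zeros((600,800,3),np.uint8)
a=cv2.resize(t[155:240,238:342],(400,327),interpolation=cv2.INTER_CUBIC)
b=cv2.resize(s[150:245,290:380],(400,422),interpolation=cv2.INTER_CUBIC)
im[:327,:400]=a;im[:422,400:]=b
cv2.imwrite('pics/crop0.png',im)
ct,cs=imaging.get_calibration('top'),imaging.get_calibration('side')
for im,c,r in((t,ct,(300,345,180,220)),(s,cs,(310,360,190,230))):
    h=cv2.cvtColor(im.copy(),cv2.COLOR_BGR2HSV);m=cv2.inRange(h,(95,120,80),(130,255,255))
    k=np.zeros_like(m);k[r[2]:r[3],r[0]:r[1]]=m[r[2]:r[3],r[0]:r[1]]
    y,x=np.nonzero(k);print('blue',x.mean(),y.mean(),x.min(),x.max(),y.min(),y.max(),len(x))
# tray
h=cv2.cvtColor(t.copy(),cv2.COLOR_BGR2GRAY)
for nm,r,z in(('tray',(380,450,175,240),12),('box',(238,304,155,240),70)):
    m=np.zeros_like(h);m[r[2]:r[3],r[0]:r[1]]=(h[r[2]:r[3],r[0]:r[1]]>110)*255
    cn=max(cv2.findContours(m,0,2)[0],key=cv2.contourArea);q=cv2.boxPoints(cv2.minAreaRect(cn))
    P=np.array([plane(ct,u,v,z) for u,v in q]);print(nm,q.round(1).tolist(),P.round(1).tolist(),P.mean(0).round(1),[np.linalg.norm(P[i]-P[i-1]).round(1) for i in range(4)])
for uv,z in(((386,161),98),((205,249),70)):print(plane(ct,*uv,z).round(0))
E
```

```text
blue 321.71232876712327 200.15068493150685 313 330 198 202 73
blue 334.2048192771084 212.83132530120483 331 337 206 219 83
tray [[390.20001220703125, 199.10000610351562], [423.1000061035156, 184.5], [437.29998779296875, 216.39999389648438], [404.3999938964844, 231.10000610351562]] [[553.4, -289.7, 12.0], [593.2, -385.5, 12.0], [500.8, -422.7, 12.0], [461.4, -327.1, 12.0]] [ 527.2 -356.3   12. ] [np.float64(99.3), np.float64(103.7), np.float64(99.5), np.float64(103.4)]
box [[242.3000030517578, 229.3000030517578], [245.3000030517578, 163.39999389648438], [305.5, 166.10000610351562], [302.5, 232.0]] [[476.9, 124.9, 70.0], [657.1, 114.0, 70.0], [645.8, -50.9, 70.0], [465.5, -38.7, 70.0]] [561.3  37.3  70. ] [np.float64(164.0), np.float64(180.6), np.float64(165.3), np.float64(180.6)]
[ 651. -268.   98.]
[426. 227.  70.]
```

View pics/crop0.png

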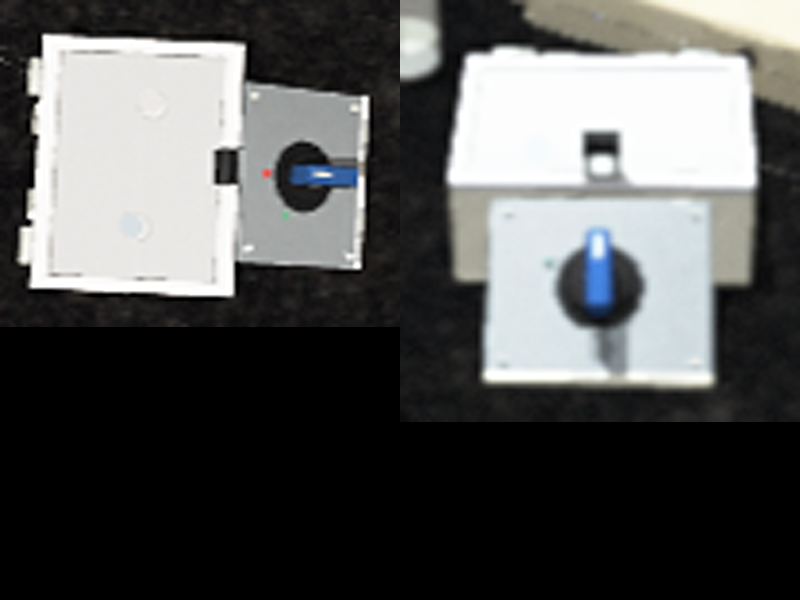

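The blue cap is at the lower side of the top view (crop 132,222), i.e. the near (-x world, chamber +y) side, and the white cap at (152,103). The handle is at crop (228,167) in the top view and (601,142) in the side view. The knob bar points up the slope.

Run:
```python
from h import *
ct,cs=imaging.get_calibration('top'),imaging.get_calibration('side')
print('knob',tri(ray(ct,321.7,200.15),ray(cs,334.2,212.8)))
print('handle',tri(ray(ct,297.3,198.4),ray(cs,335.2,182)), plane(ct,297.3,198.4,100))
print('reddot/green', tri(ray(ct,238+267*.26,155+174*.26),ray(cs,334.5,196)), tri(ray(ct,238+285*.26,155+215*.26),ray(cs,290+149*.225,150+264*.225)))
print('blue',plane(ct,238+132*.26,155+222*.26,55),'white',plane(ct,238+152*.26,155+103*.26,55))
# console front bottom corners
print([plane(ct,238+a*.26,155+b*.26,z).round(1).tolist() for a,b,z in((369,96,20),(360,268,20),(44,36,74),(30,288,74))])
```

```text
knob (array([552.62672567, -93.26002768,  51.71278835]), np.float64(0.4297404198857101))
handle (array([556.98424085, -27.3924177 , 100.56728314]), np.float64(3.2691878345673198)) [555.38617992 -27.3887977  100.        ]
reddot/green (array([553.49404764, -53.96182141,  75.30079003]), np.float64(3.9821332451370877)) (array([524.97927931, -65.91929892,  42.18158349]), np.float64(2.6380708438470726))
blue [520.64923886  43.78739193  55.        ] white [606.00202802  27.82850461  55.        ]
[[611.3, -130.1, 20.0], [484.3, -120.2, 20.0], [653.5, 102.2, 74.0], [475.0, 114.8, 74.0]]
```

```bash
cat >> h.py <<'E'
from scipy.spatial.transform import Rotation as Ro
YAW=np.deg2rad(86.5); XC=np.array([np.cos(YAW),np.sin(YAW),0]); YC=np.array([-XC[1],XC[0],0]); ZC=np.array([0,0,1.])
OUT=-.574*XC+.819*ZC; UP=.819*XC+.574*ZC
def Rtool(z,x):
    z=z/np.linalg.norm(z);x=x-z*(x@z);x/=np.linalg.norm(x);return Ro.from_matrix(np.c_[x,np.cross(z,x),z])
def cur():
    s=bot.sense();return s["eef_pos"],Ro.from_euler('xyz',s["tcp_rot"])
def plan(pos,R,n,start=None):
    "n equal rows from the present pose to the goal; print tool-frame numbers"
    p,R0=start or cur();w=(R0.inv()*R).as_rotvec(degrees=True)/6/n;d=(np.array(pos)-p)/n/50
    for i in range(n):
        Ri=R0*Ro.from_rotvec(w*6*i,degrees=True);print(i,'twist',w.round(3).tolist(),'offset',Ri.inv().apply(d).round(2).tolist())
E
python3 - <<'E'
from h import *
ct,cs=imaging.get_calibration('top'),imaging.get_calibration('side')
top,e=tri(ray(ct,324.5,200.1),ray(cs,334.2,212.1));print(top,e)
K=top-12*OUT;print('K',K, 'chamber x',(K-[560.5,37,0])@XC,(K-[560.5,37,0])@YC)
plan(K+150*OUT,Rtool(-OUT,UP),18)
E
```

```text
[ 552.1910616  -100.81686854   59.96955028] 0.7462138707410784
K [552.61156394 -93.94171605  50.14155028] chamber x -131.17906085051996 -0.12007799168012934
0 twist [0.205, 0.278, -0.652] offset [0.54, -0.38, 0.06]
1 twist [0.205, 0.278, -0.652] offset [0.57, -0.34, 0.09]
2 twist [0.205, 0.278, -0.652] offset [0.59, -0.3, 0.11]
3 twist [0.205, 0.278, -0.652] offset [0.6, -0.26, 0.14]
4 twist [0.205, 0.278, -0.652] offset [0.61, -0.21, 0.16]
5 twist [0.205, 0.278, -0.652] offset [0.62, -0.17, 0.18]
6 twist [0.205, 0.278, -0.652] offset [0.63, -0.12, 0.2]
7 twist [0.205, 0.278, -0.652] offset [0.63, -0.07, 0.22]
8 twist [0.205, 0.278, -0.652] offset [0.62, -0.03, 0.24]
9 twist [0.205, 0.278, -0.652] offset [0.62, 0.02, 0.26]
10 twist [0.205, 0.278, -0.652] offset [0.6, 0.07, 0.28]
11 twist [0.205, 0.278, -0.652] offset [0.59, 0.11, 0.29]
12 twist [0.205, 0.278, -0.652] offset [0.57, 0.16, 0.31]
13 twist [0.205, 0.278, -0.652] offset [0.55, 0.21, 0.32]
14 twist [0.205, 0.278, -0.652] offset [0.53, 0.25, 0.33]
15 twist [0.205, 0.278, -0.652] offset [0.5, 0.29, 0.34]
16 twist [0.205, 0.278, -0.652] offset [0.47, 0.33, 0.35]
17 twist [0.205, 0.278, -0.652] offset [0.43, 0.37, 0.35]
```

```bash
python3 -m creep '[{"twist":[0.205,0.278,-0.652],"offset":[0.54,-0.38,0.06],"grip":1},{"twist":[0.205,0.278,-0.652],"offset":[0.57,-0.34,0.09],"grip":1},{"twist":[0.205,0.278,-0.652],"offset":[0.59,-0.3,0.11],"grip":1},{"twist":[0.205,0.278,-0.652],"offset":[0.6,-0.26,0.14],"grip":1},{"twist":[0.205,0.278,-0.652],"offset":[0.61,-0.21,0.16],"grip":1}]'
python3 -m creep '[{"twist":[0.205,0.278,-0.652],"offset":[0.62,-0.17,0.18],"grip":1},{"twist":[0.205,0.278,-0.652],"offset":[0.63,-0.12,0.2],"grip":1},{"twist":[0.205,0.278,-0.652],"offset":[0.63,-0.07,0.22],"grip":1},{"twist":[0.205,0.278,-0.652],"offset":[0.62,-0.03,0.24],"grip":1},{"twist":[0.205,0.278,-0.652],"offset":[0.62,0.02,0.26],"grip":1}]'
python3 -m creep '[{"twist":[0.205,0.278,-0.652],"offset":[0.6,0.07,0.28],"grip":1},{"twist":[0.205,0.278,-0.652],"offset":[0.59,0.11,0.29],"grip":1},{"twist":[0.205,0.278,-0.652],"offset":[0.57,0.16,0.31],"grip":1},{"twist":[0.205,0.278,-0.652],"offset":[0.55,0.21,0.32],"grip":1},{"twist":[0.205,0.278,-0.652],"offset":[0.53,0.25,0.33],"grip":1}]'
python3 -m creep '[{"twist":[0.205,0.278,-0.652],"offset":[0.5,0.29,0.34],"grip":1},{"twist":[0.205,0.278,-0.652],"offset":[0.47,0.33,0.35],"grip":1},{"twist":[0.205,0.278,-0.652],"offset":[0.43,0.37,0.35],"grip":1},{"twist":[0,0,0],"offset":[0,0,0],"grip":1}]'
python3 - <<'E'
from h import *
K=np.array([552.6,-93.9,50.1]);p,R=cur();print(p,R.as_matrix().round(3).tolist(),bot.sense()["q"].round(2),p-(K+150*OUT),'T',bot.sense()["time_s"])
im=imaging.snapshot('wrist');c=imaging.get_calibration('wrist');np.savez('pics/w1.npz',im=im,**c)
print(proj(c,K),proj(c,K+12*OUT),proj(c,p))
h=cv2.cvtColor(im,cv2.COLOR_RGB2HSV);m=cv2.inRange(h,(95,120,70),(130,255,255));n,l,st,ce=cv2.connectedComponentsWithStats(m)
print([(st[i].tolist(),ce[i].round(1).tolist()) for i in range(1,n) if st[i,4]>40])
cv2.imwrite('pics/w1.png',im[:,:,::-1])
E
```

```text
time_s: 0.65
eef_pos: [264.1, -505.6, 214.7]
tcp_rot: [-3.059, -0.162, 0.577]
force: [0.3, -0.1, -0.3]
gripper_width: 85.2
gripper_force: 0.0
time_s: 1.15
eef_pos: [373.9, -380.2, 199.0]
tcp_rot: [-3.036, -0.341, 0.913]
force: [0.0, -0.1, 0.2]
gripper_width: 85.2
gripper_force: 0.0
time_s: 1.65
eef_pos: [483.1, -254.9, 182.3]
tcp_rot: [-3.079, -0.516, 1.274]
force: [0.9, -0.6, -0.5]
gripper_width: 85.7
gripper_force: 0.0
time_s: 2.05
eef_pos: [549.0, -177.7, 171.6]
tcp_rot: [-3.14, -0.611, 1.513]
force: [-0.2, -0.3, -0.3]
gripper_width: 85.6
gripper_force: 0.0
[ 548.97922206 -177.7375745   171.55758777] [[0.047, 0.998, 0.031], [0.818, -0.057, 0.573], [0.574, -0.001, -0.819]] [-0.72  0.31  1.68  0.47  1.56 -0.77] [ 1.63550132  2.10183165 -1.39241223] T 2.05
(np.float64(325.23227816072887), np.float64(178.7045968892281)) (np.float64(325.2148344749165), np.float64(182.51813670710598)) (np.float64(327.98118897409404), np.float64(261.0492500962512))
[([317, 150, 16, 56, 765], [324.7, 178.3]), ([600, 193, 40, 60, 1458], [621.5, 221.0])]
```

View pics/w1.png

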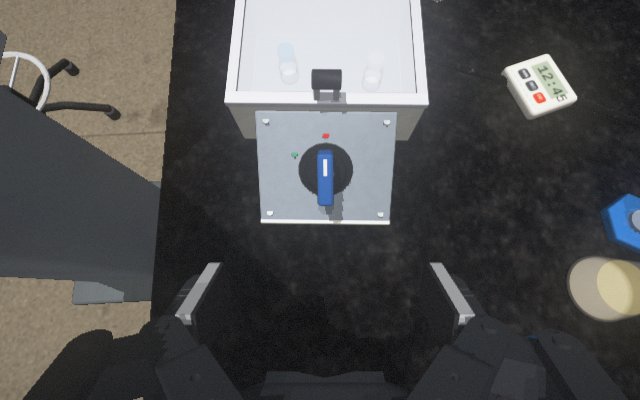

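The wrist view shows the bar centred at (324.7,178.3), which matches the prediction to about 1 px. The disc is around (326,169), the handle at (327,77), the blue cap at about (288,50) and the white cap at about (374,60). I'll check depth next.

Run:
```python
from h import *
w=np.load('pics/w1.npz');im=w['im'];K=np.array([552.6,-93.9,50.1])
T=w['cam_to_world'];d=K+12*OUT-T[:3,3];print('cam dist along axis',-T[:3,2]@d,'cam',T[:3,3])
for nm,q in(('top up end',K+12*OUT+23*UP),('top low end',K+12*OUT-23*UP),('bot up end',K-12*OUT+23*UP),('disc up',K-19*OUT+19*UP),('disc low',K-19*OUT-19*UP),('disc L',K-19*OUT+19*YC),('disc R',K-19*OUT-19*YC)):print(nm,np.round(proj(w,q),1))
O=np.array([560.5,37,0])
print('handle',proj(w,O-64*XC+100*ZC),'rim corner',[np.round(proj(w,O-70*XC+s*90*YC+70*ZC),1).tolist() for s in(1,-1)],'console front',[np.round(proj(w,O-165*XC+s*60*YC+20*ZC),1).tolist() for s in(1,-1)])
v=cv2.cvtColor(im,cv2.COLOR_RGB2HSV);blk=(v[...,2]<60);print('disc cols at row 169',np.nonzero(blk[169,290:365])[0][[0,-1]]+290,'rows at col 310',np.nonzero(blk[135:210,310])[0][[0,-1]]+135)
```

```text
cam dist along axis 289.64563965412503 cam [ 546.90467826 -192.52556307  334.88177713]
top up end [325.2 156.3]
top low end [325.2 207.4]
bot up end [325.3 150.7]
disc up [325.3 153.5]
disc low [325.3 192.2]
disc L [305.3 173.2]
disc R [345.3 173.2]
handle (np.float64(325.13202696459877), np.float64(79.98071545123834)) rim corner [[224.2, 106.4], [426.3, 106.4]] console front [[262.3, 222.5], [388.0, 222.6]]Traceback (most recent call last):
  File "<stdin>", line 7, in <module>
IndexError: index 0 is out of bounds for axis 0 with size 0
```

Run:
```python
from h import *
K=np.array([552.6,-93.9,50.1])
plan(K-13*OUT,Rtool(-OUT,UP),5)
```

```text
0 twist [-0.005, 0.003, 0.002] offset [0.0, -0.0, 0.65]
1 twist [-0.005, 0.003, 0.002] offset [0.0, -0.0, 0.65]
2 twist [-0.005, 0.003, 0.002] offset [0.0, -0.0, 0.65]
3 twist [-0.005, 0.003, 0.002] offset [0.0, -0.0, 0.65]
4 twist [-0.005, 0.003, 0.002] offset [0.0, -0.0, 0.65]
```

```bash
python3 -m creep '[{"twist":[0,0,0],"offset":[0,0,0.8],"grip":1},{"twist":[0,0,0],"offset":[0,0,0.8],"grip":1},{"twist":[0,0,0],"offset":[0,0,0.8],"grip":1},{"twist":[0,0,0],"offset":[0,0,0.5],"grip":1},{"twist":[0,0,0],"offset":[0,0,0.35],"grip":1}]'
python3 -m creep '[{"twist":[0,0,0],"offset":[0,0,0],"grip":0},{"twist":[0,0,0],"offset":[0,0,0],"grip":-0.4},{"twist":[0,0,0],"offset":[0,0,0],"grip":-1},{"twist":[0,0,0],"offset":[0,0,0],"grip":-1},{"twist":[0,0,0],"offset":[0,0,0],"grip":-1}]'
python3 -m creep '[{"twist":[0,0,0],"offset":[0,0,0],"grip":-1},{"twist":[0,0,0],"offset":[0,0,0],"grip":-1},{"twist":[0,0,0],"offset":[0,0,0],"grip":-1},{"twist":[0,0,0],"offset":[0,0,0],"grip":-1}]'
python3 -c 'from h import *;print(bot.sense()["ft_torque"],bot.sense()["q"])'
```

```text
time_s: 2.6
eef_pos: [552.4, -87.1, 38.0]
tcp_rot: [-3.139, -0.61, 1.507]
force: [-0.6, 0.3, 1.4]
gripper_width: 85.6
gripper_force: 0.0
time_s: 3.1
eef_pos: [554.5, -88.8, 40.6]
tcp_rot: [3.139, -0.608, 1.51]
force: [-1.7, -4.9, 6.9]
gripper_width: 13.0
gripper_force: 62.3
time_s: 3.5
eef_pos: [554.5, -88.8, 40.6]
tcp_rot: [3.139, -0.608, 1.51]
force: [-1.4, -4.1, 6.8]
gripper_width: 13.5
gripper_force: 58.8
[-0.15713306  0.16654373  0.1125609 ] [-0.59591083  0.4360071   1.80389934  0.53889497  1.28499539 -0.79199054]
```

```bash
python3 -m creep '[{"twist":[0,0,0.7],"offset":[0,0,-0.04],"grip":-1},{"twist":[0,0,0.7],"offset":[0,0,0],"grip":-1},{"twist":[0,0,0.7],"offset":[0,0,0],"grip":-1},{"twist":[0,0,0.4],"offset":[0,0,0],"grip":-1},{"twist":[0,0,0],"offset":[0,0,0],"grip":-1}]'
python3 -c 'from h import *;s=bot.sense();R=cur()[1].as_matrix();print(s["ft_torque"]@R,s["force"]@R,np.arctan2(-R[:,0]@YC*-1,R[:,0]@UP))'
```

```text
time_s: 4.0
eef_pos: [553.1, -88.3, 41.0]
tcp_rot: [-2.964, -0.586, 1.199]
force: [-1.0, 1.4, 0.6]
gripper_width: 13.4
gripper_force: 100.7
[ 0.37836207 -0.1758406  -1.73727255] [ 1.10759854 -1.44371177  0.23748897] -0.25755745860970763
```

```bash
cat > st.py <<'E'
from h import *
s=bot.sense();R=cur()[1].as_matrix();print('T',s["time_s"],'torque_z',round((s["ft_torque"]@R)[2],2),'force_tool',(s["force"]@R).round(1),'knob angle',round(np.arctan2(R[:,0]@YC,R[:,0]@UP),3),'tilt',round(np.arccos(-R[:,2]@OUT),3))
E
python3 -m creep '[{"twist":[0,0,-1],"offset":[0,0,0],"grip":-1},{"twist":[0,0,-1],"offset":[0,0,0],"grip":-1},{"twist":[0,0,-1],"offset":[0,0,0],"grip":-1},{"twist":[0,0,-1],"offset":[0,0,0],"grip":-1},{"twist":[0,0,-1],"offset":[0,0,0],"grip":-1}]' >/dev/null
python3 -m creep '[{"twist":[0,0,0],"offset":[0,0,0],"grip":-1}]'; python3 st.py
python3 -m creep '[{"twist":[0,0,1],"offset":[0,0,0],"grip":-1},{"twist":[0,0,1],"offset":[0,0,0],"grip":-1},{"twist":[0,0,1],"offset":[0,0,0],"grip":-1},{"twist":[0,0,1],"offset":[0,0,0],"grip":-1},{"twist":[0,0,1],"offset":[0,0,0],"grip":-1}]' >/dev/null
python3 -m creep '[{"twist":[0,0,0],"offset":[0,0,0],"grip":-1}]'; python3 st.py
```

```text
time_s: 4.6
eef_pos: [555.6, -88.7, 41.1]
tcp_rot: [2.96, -0.587, 1.817]
force: [7.5, 2.9, -3.4]
gripper_width: 13.3
gripper_force: 113.2
T 4.6 torque_z 2.01 force_tool [-1.1  7.2  4.7] knob angle 0.255 tilt nan
time_s: 5.2
eef_pos: [553.6, -88.2, 41.7]
tcp_rot: [-2.966, -0.587, 1.202]
force: [0.5, 1.5, 3.0]
gripper_width: 13.3
gripper_force: 165.0
T 5.2 torque_z -2.86 force_tool [ 2.9 -0.3 -1.6] knob angle -0.255 tilt nanst.py:2: RuntimeWarning: invalid value encountered in arccos
  s=bot.sense();R=cur()[1].as_matrix();print('T',s["time_s"],'torque_z',round((s["ft_torque"]@R)[2],2),'force_tool',(s["force"]@R).round(1),'knob angle',round(np.arctan2(R[:,0]@YC,R[:,0]@UP),3),'tilt',round(np.arccos(-R[:,2]@OUT),3))
st.py:2: RuntimeWarning: invalid value encountered in arccos
  s=bot.sense();R=cur()[1].as_matrix();print('T',s["time_s"],'torque_z',round((s["ft_torque"]@R)[2],2),'force_tool',(s["force"]@R).round(1),'knob angle',round(np.arctan2(R[:,0]@YC,R[:,0]@UP),3),'tilt',round(np.arccos(-R[:,2]@OUT),3))
```

```bash
sed -i 's/np.arccos(-R\[:,2\]@OUT)/np.arccos(min(1,-R[:,2]@OUT))/' st.py
python3 -m creep '[{"twist":[0,0,-1],"offset":[0,0,0],"grip":-1},{"twist":[0,0,-1],"offset":[0,0,0],"grip":-1},{"twist":[0,0,-1],"offset":[0,0,0],"grip":-1},{"twist":[0,0,-1],"offset":[0,0,0],"grip":-1},{"twist":[0,0,-1],"offset":[0,0,0],"grip":-1}]' >/dev/null
python3 -m creep '[{"twist":[0,0,0],"offset":[0,0,0],"grip":-1}]' >/dev/null; python3 st.py
python3 -m creep '[{"twist":[0,0,1],"offset":[0,0,0],"grip":-1},{"twist":[0,0,1],"offset":[0,0,0],"grip":-1},{"twist":[0,0,1],"offset":[0,0,0],"grip":-1},{"twist":[0,0,1],"offset":[0,0,0],"grip":-1},{"twist":[0,0,1],"offset":[0,0,0],"grip":-1}]' >/dev/null
python3 -m creep '[{"twist":[0,0,0],"offset":[0,0,0],"grip":-1}]' >/dev/null; python3 st.py
python3 -m creep '[{"twist":[0,0,-1],"offset":[0,0,0],"grip":-1},{"twist":[0,0,-1],"offset":[0,0,0],"grip":-1},{"twist":[0,0,-1],"offset":[0,0,0],"grip":-1},{"twist":[0,0,-1],"offset":[0,0,0],"grip":-1},{"twist":[0,0,-1],"offset":[0,0,0],"grip":-1}]' >/dev/null
python3 -m creep '[{"twist":[0,0,0],"offset":[0,0,0],"grip":-1}]'; python3 st.py
```

```text
T 5.8 torque_z 1.45 force_tool [1.7 7.2 3.7] knob angle 0.256 tilt 0.0
T 6.4 torque_z -2.5 force_tool [-2.2 -2.1 -1.8] knob angle -0.256 tilt 0.0
time_s: 7.0
eef_pos: [555.9, -89.7, 40.6]
tcp_rot: [2.96, -0.585, 1.814]
force: [8.7, 0.2, -5.7]
gripper_width: 12.9
gripper_force: 103.8
T 7.0 torque_z 2.6 force_tool [-4.7  7.7  5.2] knob angle 0.252 tilt 0.0
```

```bash
for i in 1; do
python3 -m creep '[{"twist":[0,0,1],"offset":[0,0,0],"grip":-1},{"twist":[0,0,1],"offset":[0,0,0],"grip":-1}]' >/dev/null; python3 st.py
python3 -m creep '[{"twist":[0,0,1],"offset":[0,0,0],"grip":-1}]' >/dev/null; python3 st.py
python3 -m creep '[{"twist":[0,0,1],"offset":[0,0,0],"grip":-1}]' >/dev/null; python3 st.py
python3 -m creep '[{"twist":[0,0,1],"offset":[0,0,0],"grip":-1}]' >/dev/null; python3 st.py
python3 -m creep '[{"twist":[0,0,0.4],"offset":[0,0,0],"grip":-1},{"twist":[0,0,0],"offset":[0,0,0],"grip":-1},{"twist":[0,0,0],"offset":[0,0,0],"grip":-1}]'; python3 st.py
done
python3 - <<'E'
from h import *
im=imaging.snapshot('side');w=imaging.snapshot('wrist')
a=cv2.resize(im[140:250,270:390],(480,440),interpolation=cv2.INTER_CUBIC);b=w[230:400,220:430]
o=np.zeros((440,800,3),np.uint8);o[:,:480]=a;o[:258,480:]=cv2.resize(b,(320,258));cv2.imwrite('pics/k1.png',o[:,:,::-1])
E
```

```text
T 7.2 torque_z -0.09 force_tool [-3.8  1.7  2.8] knob angle 0.046 tilt 0.0
T 7.3 torque_z -0.14 force_tool [-3.  -1.2 -0.3] knob angle -0.059 tilt 0.0
T 7.4 torque_z -0.74 force_tool [-2.9 -3.4 -1.6] knob angle -0.16 tilt 0.0
T 7.5 torque_z -2.43 force_tool [-6.2 -3.4 -2.7] knob angle -0.264 tilt 0.0
time_s: 7.8
eef_pos: [552.6, -89.9, 40.3]
tcp_rot: [-2.94, -0.575, 1.155]
force: [-4.7, -4.7, -2.6]
gripper_width: 13.1
gripper_force: 120.6
T 7.8 torque_z -3.06 force_tool [-6.6 -2.6 -0.6] knob angle -0.296 tilt 0.0
```

View pics/k1.png

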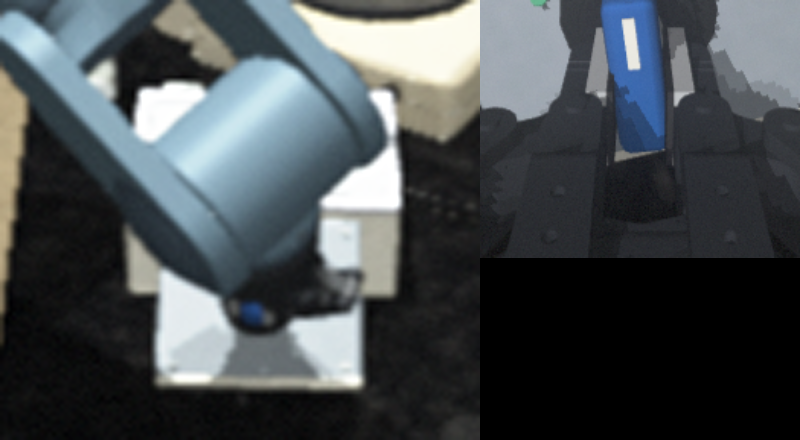

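The wrist crop shows the blue bar skewed a few degrees between the pads. So the tool turns further than the knob, and I'll measure the bar itself.

```bash
cat >> st.py <<'E'
w=imaging.snapshot('wrist');m=cv2.inRange(cv2.cvtColor(w,cv2.COLOR_RGB2HSV),(100,150,60),(125,255,255));m[:,:250]=0;m[:,400:]=0
n,l,st,ce=cv2.connectedComponentsWithStats(m)
i=1+np.argmax(st[1:,4]);y,x=np.nonzero(l==i);c=imaging.get_calibration('wrist')
# bar edges: left and right edge fits, cast onto plane of bar top
K=np.array([552.6,-93.9,50.1])
def pl(u,v):
    o,d=ray(c,u,v);return o+d*(((K+12*OUT-o)@OUT)/(d@OUT))
ys=[r for r in np.unique(y)][6:-6]
for f in(np.min,np.max):
    P=np.array([pl(f(x[y==r]),r) for r in ys]);a=np.polyfit((P-K)@UP,(P-K)@YC,1);print('bar edge angle',round(np.arctan(a[0]),3),end=' ')
print(st[i].tolist())
E
python3 st.py
python3 -m creep '[{"twist":[0,0,-1],"offset":[0,0,0],"grip":-1},{"twist":[0,0,-1],"offset":[0,0,0],"grip":-1},{"twist":[0,0,-1],"offset":[0,0,0],"grip":-1},{"twist":[0,0,-1],"offset":[0,0,0],"grip":-1},{"twist":[0,0,-1],"offset":[0,0,0],"grip":-1}]' >/dev/null
python3 -m creep '[{"twist":[0,0,-0.9],"offset":[0,0,0],"grip":-1},{"twist":[0,0,0],"offset":[0,0,0],"grip":-1},{"twist":[0,0,0],"offset":[0,0,0],"grip":-1}]' >/dev/null; python3 st.py
python3 -m creep '[{"twist":[0,0,1],"offset":[0,0,0],"grip":-1},{"twist":[0,0,1],"offset":[0,0,0],"grip":-1},{"twist":[0,0,1],"offset":[0,0,0],"grip":-1},{"twist":[0,0,1],"offset":[0,0,0],"grip":-1},{"twist":[0,0,1],"offset":[0,0,0],"grip":-1}]' >/dev/null
python3 -m creep '[{"twist":[0,0,1],"offset":[0,0,0],"grip":-1},{"twist":[0,0,0],"offset":[0,0,0],"grip":-1},{"twist":[0,0,0],"offset":[0,0,0],"grip":-1}]'; python3 st.py
```

```text
T 7.9 torque_z -3.07 force_tool [-5.7 -2.3 -1.9] knob angle -0.296 tilt 0.0
bar edge angle -0.113 bar edge angle -0.191 [300, 227, 41, 103, 2424]
T 8.75 torque_z 2.19 force_tool [-7.2  8.   7.4] knob angle 0.304 tilt 0.0
bar edge angle 0.209 bar edge angle 0.204 [309, 226, 41, 105, 2790]
time_s: 9.6
eef_pos: [552.1, -89.9, 40.1]
tcp_rot: [-2.93, -0.572, 1.138]
force: [-6.3, -5.4, 0.5]
gripper_width: 13.2
gripper_force: 90.9
T 9.6 torque_z -2.01 force_tool [-6.1 -4.3 -3.7] knob angle -0.31 tilt 0.0
bar edge angle -0.144 bar edge angle -0.233 [303, 228, 38, 102, 2425]
```

```bash
python3 -m creep '[{"twist":[0,0,-1],"offset":[0,0,0],"grip":-1},{"twist":[0,0,-1],"offset":[0,0,0],"grip":-1},{"twist":[0,0,-1],"offset":[0,0,0],"grip":-1},{"twist":[0,0,-1],"offset":[0,0,0],"grip":-1},{"twist":[0,0,-1],"offset":[0,0,0],"grip":-1}]' >/dev/null
python3 -m creep '[{"twist":[0,0,-1],"offset":[0,0,0],"grip":-1},{"twist":[0,0,-0.4],"offset":[0,0,0],"grip":-1}]' >/dev/null; python3 st.py
```

```text
T 10.35 torque_z 0.19 force_tool [-11.   13.2  12.5] knob angle 0.356 tilt 0.0
bar edge angle 0.329 bar edge angle 0.35 [309, 221, 34, 108, 2801]
```

```bash
python3 -m creep '[{"twist":[0,0,-1],"offset":[-0.02,0.02,0.02],"grip":-1},{"twist":[0,0,-1],"offset":[-0.02,0.02,0.02],"grip":-1},{"twist":[0,0,-1],"offset":[0,0,0],"grip":-1},{"twist":[0,0,-1],"offset":[0,0,0],"grip":-1},{"twist":[0,0,-1],"offset":[0,0,0],"grip":-1}]'
python3 -m creep '[{"twist":[0,0,-1],"offset":[0,0,0],"grip":-1},{"twist":[0,0,-1],"offset":[0,0,0],"grip":-1},{"twist":[0,0,-0.8],"offset":[0,0,0],"grip":-1},{"twist":[0,0,0],"offset":[0,0,0],"grip":-1}]'; python3 st.py
```

```text
time_s: 10.9
eef_pos: [561.2, -88.4, 41.5]
tcp_rot: [2.638, -0.365, 2.483]
force: [14.6, 9.0, 3.6]
gripper_width: 13.1
gripper_force: 60.2
time_s: 11.3
eef_pos: [562.6, -86.9, 42.7]
tcp_rot: [2.559, -0.215, 2.74]
force: [17.6, 14.4, 5.4]
gripper_width: 13.3
gripper_force: 68.2
T 11.3 torque_z 1.11 force_tool [-9.2 21.   4.8] knob angle 1.171 tilt 0.006
bar edge angle 1.126 bar edge angle 0.921 [310, 228, 36, 73, 1629]
```

```bash
python3 -m creep '[{"twist":[0,0,0],"offset":[0,0,0],"grip":-0.2},{"twist":[0,0,0],"offset":[0,0,0],"grip":-0.2},{"twist":[0,0,0],"offset":[0,0,0],"grip":-0.2},{"twist":[0,0,0],"offset":[0,0,-0.5],"grip":-0.2},{"twist":[0,0,0],"offset":[0,0,-0.9],"grip":-0.2}]'
python3 -m creep '[{"twist":[0,0,0],"offset":[0,0,-1],"grip":1},{"twist":[0,0,0],"offset":[0,0,-1],"grip":1},{"twist":[0,0,0],"offset":[0,0,-0.5],"grip":1}]'
python3 - <<'E'
from h import *
H=np.array([556,-27,100.]);plan(H+[0,0,80],Rtool(-ZC,XC),14)
im=imaging.snapshot('side');h=cv2.cvtColor(im,cv2.COLOR_RGB2HSV);m=cv2.inRange(h,(95,120,70),(130,255,255))[190:235,310:360]
y,x=np.nonzero(m);print('side blue',x.min()+310,x.max()+310,y.min()+190,y.max()+190,len(x))
E
```

```text
time_s: 11.85
eef_pos: [551.0, -126.6, 93.7]
tcp_rot: [2.568, -0.232, 2.75]
force: [0.3, 0.5, -0.0]
gripper_width: 34.3
gripper_force: 0.0
time_s: 12.15
eef_pos: [550.1, -203.3, 202.5]
tcp_rot: [2.572, -0.219, 2.745]
force: [0.4, 0.3, 0.9]
gripper_width: 76.2
gripper_force: 0.0
0 twist [0.245, -0.362, 0.773] offset [0.08, 0.17, 0.17]
1 twist [0.245, -0.362, 0.773] offset [0.1, 0.17, 0.16]
2 twist [0.245, -0.362, 0.773] offset [0.12, 0.16, 0.15]
3 twist [0.245, -0.362, 0.773] offset [0.14, 0.16, 0.14]
4 twist [0.245, -0.362, 0.773] offset [0.16, 0.15, 0.14]
5 twist [0.245, -0.362, 0.773] offset [0.17, 0.14, 0.13]
6 twist [0.245, -0.362, 0.773] offset [0.19, 0.13, 0.11]
7 twist [0.245, -0.362, 0.773] offset [0.2, 0.11, 0.1]
8 twist [0.245, -0.362, 0.773] offset [0.21, 0.1, 0.09]
9 twist [0.245, -0.362, 0.773] offset [0.22, 0.08, 0.08]
10 twist [0.245, -0.362, 0.773] offset [0.23, 0.07, 0.07]
11 twist [0.245, -0.362, 0.773] offset [0.24, 0.05, 0.06]
12 twist [0.245, -0.362, 0.773] offset [0.25, 0.03, 0.05]
13 twist [0.245, -0.362, 0.773] offset [0.25, 0.01, 0.04]
side blue 328 343 206 216 94
```

```bash
python3 -m creep '[{"twist":[0.245,-0.362,0.773],"offset":[0.08,0.17,0.17],"grip":1},{"twist":[0.245,-0.362,0.773],"offset":[0.1,0.17,0.16],"grip":1},{"twist":[0.245,-0.362,0.773],"offset":[0.12,0.16,0.15],"grip":1},{"twist":[0.245,-0.362,0.773],"offset":[0.14,0.16,0.14],"grip":1},{"twist":[0.245,-0.362,0.773],"offset":[0.16,0.15,0.14],"grip":1}]'>/dev/null
python3 -m creep '[{"twist":[0.245,-0.362,0.773],"offset":[0.17,0.14,0.13],"grip":1},{"twist":[0.245,-0.362,0.773],"offset":[0.19,0.13,0.11],"grip":1},{"twist":[0.245,-0.362,0.773],"offset":[0.2,0.11,0.1],"grip":1},{"twist":[0.245,-0.362,0.773],"offset":[0.21,0.1,0.09],"grip":1},{"twist":[0.245,-0.362,0.773],"offset":[0.22,0.08,0.08],"grip":1}]'>/dev/null
python3 -m creep '[{"twist":[0.245,-0.362,0.773],"offset":[0.23,0.07,0.07],"grip":1},{"twist":[0.245,-0.362,0.773],"offset":[0.24,0.05,0.06],"grip":1},{"twist":[0.245,-0.362,0.773],"offset":[0.25,0.03,0.05],"grip":1},{"twist":[0.245,-0.362,0.773],"offset":[0.25,0.01,0.04],"grip":1},{"twist":[0,0,0],"offset":[0,0,0],"grip":1}]'
python3 - <<'E'
from h import *
w=np.load('pics/w1.npz');print('handle from w1',plane(w,327,77.5,104))
im=imaging.snapshot('wrist');c=imaging.get_calibration('wrist');print('pred now',proj(c,[556,-27,100]),bot.sense()["q"].round(2))
cv2.imwrite('pics/w2.png',im[:,:,::-1])
plan([556,-27,86],Rtool(-ZC,XC),3)
E
```

```text
time_s: 13.7
eef_pos: [553.9, -22.2, 176.6]
tcp_rot: [-3.135, -0.004, 1.515]
force: [-0.6, 0.3, 0.5]
gripper_width: 85.5
gripper_force: 0.0
handle from w1 [558.0518274  -27.50963836 104.        ]
pred now (np.float64(329.95686622025295), np.float64(213.90177573006883)) [-0.25  0.08  1.84  0.    1.22 -0.19]
0 twist [-0.02, -0.014, 0.019] offset [-0.03, 0.02, 0.61]
1 twist [-0.02, -0.014, 0.019] offset [-0.03, 0.02, 0.61]
2 twist [-0.02, -0.014, 0.019] offset [-0.03, 0.02, 0.61]
```

View pics/w2.png

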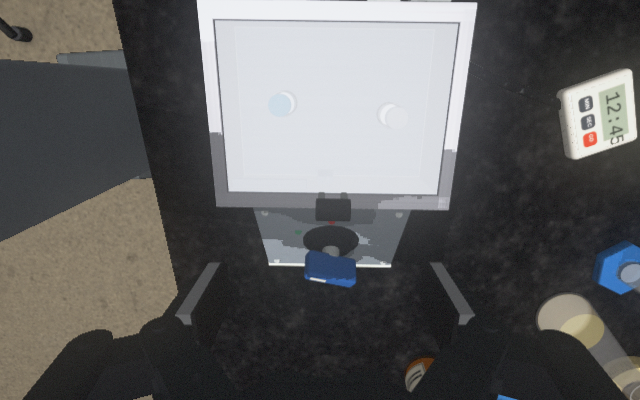

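The knob bar lies across the panel, so it is open. The handle is at (333,208), the blue cap at (281,104) and the white cap at (393,116).

```bash
python3 -m creep '[{"twist":[-0.02,-0.014,0.019],"offset":[-0.03,-0.03,0.61],"grip":1},{"twist":[-0.02,-0.014,0.019],"offset":[-0.03,-0.03,0.61],"grip":1},{"twist":[-0.02,-0.014,0.019],"offset":[-0.03,0,0.61],"grip":0.2},{"twist":[0,0,0],"offset":[0,0,0],"grip":-1},{"twist":[0,0,0],"offset":[0,0,0],"grip":-1}]'
python3 -m creep '[{"twist":[0,0,0],"offset":[0,0,0],"grip":-1},{"twist":[0,0,0],"offset":[0,0,0],"grip":-1},{"twist":[0,0,0],"offset":[0,0,0],"grip":-1}]'
python3 - <<'E'
from h import *
# lid arc from present pose: tool-frame x (along chamber x) and z (down) increments in 50 mm units
r=np.hypot(138,30);a0=np.arctan2(30,138);th=np.linspace(0,1.55,15)
x=-r*np.cos(th+a0);z=r*np.sin(th+a0)
print(np.c_[th[1:],np.diff(x)/50,-np.diff(z)/50].round(2).tolist());print(cur())
E
```

```text
time_s: 14.25
eef_pos: [550.9, -29.0, 86.6]
tcp_rot: [3.141, 0.0, 1.506]
force: [1.0, -0.1, 0.3]
gripper_width: 44.0
gripper_force: 0.0
time_s: 14.55
eef_pos: [558.4, -29.0, 91.8]
tcp_rot: [3.121, 0.001, 1.506]
force: [15.2, 2.9, -4.1]
gripper_width: 22.4
gripper_force: 60.2
[[0.11, 0.08, -0.3], [0.22, 0.12, -0.29], [0.33, 0.15, -0.28], [0.44, 0.18, -0.26], [0.55, 0.2, -0.24], [0.66, 0.23, -0.21], [0.78, 0.25, -0.19], [0.89, 0.27, -0.16], [1.0, 0.29, -0.13], [1.11, 0.3, -0.09], [1.22, 0.31, -0.06], [1.33, 0.31, -0.03], [1.44, 0.31, 0.01], [1.55, 0.31, 0.04]]
(array([558.36265913, -29.04674951,  91.78273648]), Rotation.from_matrix(array([[ 0.06477785,  0.9976888 ,  0.02051546],
                            [ 0.99789916, -0.06474247, -0.0023847 ],
                            [-0.00105097,  0.02062684, -0.99978669]])))
```

```bash
python3 -m creep '[{"twist":[0,0,0],"offset":[0,0.14,0],"grip":-1},{"twist":[0,0,0],"offset":[0.08,0,-0.3],"grip":-1},{"twist":[0,0,0],"offset":[0.12,0,-0.29],"grip":-1},{"twist":[0,0,0],"offset":[0.15,0,-0.28],"grip":-1},{"twist":[0,0,0],"offset":[0,0,0],"grip":-1}]'
python3 -c 'from h import *;p=cur()[0];print("rel hinge", (p-[560.5,37,0])@XC-74, p[2]-70)'
```

```text
time_s: 15.05
eef_pos: [560.0, -10.2, 132.9]
tcp_rot: [3.137, 0.001, 1.508]
force: [-0.6, -0.5, -1.7]
gripper_width: 22.4
gripper_force: 61.3
rel hinge -121.14867107343312 62.859995877184616
```

```bash
python3 -m creep '[{"twist":[0,0,0],"offset":[0.18,0,-0.26],"grip":-1},{"twist":[0,0,0],"offset":[0.2,0,-0.24],"grip":-1},{"twist":[0,0,0],"offset":[0.23,0,-0.21],"grip":-1},{"twist":[0,0,0],"offset":[0.25,0,-0.19],"grip":-1},{"twist":[0,0,0],"offset":[0.27,0,-0.16],"grip":-1}]'
python3 -m creep '[{"twist":[0,0,0],"offset":[0.29,0,-0.13],"grip":-1},{"twist":[0,0,0],"offset":[0.3,0,-0.09],"grip":-1},{"twist":[0,0,0],"offset":[0.31,0,-0.06],"grip":-1}]'
python3 -m creep '[{"twist":[0,0,0],"offset":[0.31,0,-0.03],"grip":-1},{"twist":[0,0,0],"offset":[0.31,0,0.01],"grip":-1},{"twist":[0,0,0],"offset":[0.31,0,0.04],"grip":-1},{"twist":[0,0,0],"offset":[0,0,0],"grip":-1}]'
python3 -c 'from h import *;p=cur()[0];print("rel hinge", (p-[560.5,37,0])@XC-74, p[2]-70)'
```

```text
time_s: 15.55
eef_pos: [563.6, 45.5, 184.2]
tcp_rot: [3.137, 0.002, 1.507]
force: [6.7, -0.9, -7.5]
gripper_width: 22.3
gripper_force: 59.1
time_s: 15.85
eef_pos: [566.7, 90.0, 199.1]
tcp_rot: [3.136, 0.003, 1.507]
force: [3.5, -4.4, -3.3]
gripper_width: 22.0
gripper_force: 58.8
time_s: 16.25
eef_pos: [570.3, 138.7, 199.2]
tcp_rot: [3.135, -0.001, 1.508]
force: [0.7, 0.1, 7.7]
gripper_width: 21.7
gripper_force: 58.4
rel hinge 28.13479019359876 129.19211834594316
```

```bash
python3 -m creep '[{"twist":[0,0,0],"offset":[0,0,0],"grip":0.2},{"twist":[0,0,0],"offset":[0,0,0],"grip":0.2},{"twist":[0,0,0],"offset":[0,0,0],"grip":0.2},{"twist":[0,0,0],"offset":[0,0,-0.4],"grip":0.2},{"twist":[0,0,0],"offset":[0,0,-0.8],"grip":0.2}]'
python3 -m creep '[{"twist":[0,0,1],"offset":[0,0,-0.8],"grip":0.2}]'
python3 - <<'E'
from h import *
w=cv2.imread('pics/w2.png');plan([521,0,290],Rtool(-ZC,-YC),14)
E
```

```text
time_s: 16.75
eef_pos: [565.8, 136.3, 252.2]
tcp_rot: [-3.134, 0.002, 1.506]
force: [0.7, -0.4, -0.3]
gripper_width: 51.5
gripper_force: 0.0
time_s: 16.85
eef_pos: [567.4, 136.4, 295.8]
tcp_rot: [-3.14, 0.001, 1.399]
force: [0.7, 1.2, 0.1]
gripper_width: 51.1
gripper_force: 0.0
0 twist [-0.001, 0.002, 0.996] offset [-0.2, -0.03, 0.01]
1 twist [-0.001, 0.002, 0.996] offset [-0.21, -0.01, 0.01]
2 twist [-0.001, 0.002, 0.996] offset [-0.21, 0.01, 0.01]
3 twist [-0.001, 0.002, 0.996] offset [-0.2, 0.03, 0.01]
4 twist [-0.001, 0.002, 0.996] offset [-0.2, 0.05, 0.01]
5 twist [-0.001, 0.002, 0.996] offset [-0.19, 0.07, 0.01]
6 twist [-0.001, 0.002, 0.996] offset [-0.18, 0.09, 0.01]
7 twist [-0.001, 0.002, 0.996] offset [-0.17, 0.11, 0.01]
8 twist [-0.001, 0.002, 0.996] offset [-0.16, 0.13, 0.01]
9 twist [-0.001, 0.002, 0.996] offset [-0.15, 0.15, 0.01]
10 twist [-0.001, 0.002, 0.996] offset [-0.13, 0.16, 0.01]
11 twist [-0.001, 0.002, 0.996] offset [-0.11, 0.17, 0.01]
12 twist [-0.001, 0.002, 0.996] offset [-0.09, 0.18, 0.01]
13 twist [-0.001, 0.002, 0.996] offset [-0.07, 0.19, 0.01]
```

```bash
python3 -m creep '[{"twist":[0,0,1],"offset":[-0.2,-0.03,0.01],"grip":0.2},{"twist":[0,0,1],"offset":[-0.21,-0.01,0.01],"grip":0.2},{"twist":[0,0,1],"offset":[-0.21,0.01,0.01],"grip":0.2},{"twist":[0,0,1],"offset":[-0.2,0.03,0.01],"grip":0.2},{"twist":[0,0,1],"offset":[-0.2,0.05,0.01],"grip":0.2}]'>/dev/null
python3 -m creep '[{"twist":[0,0,1],"offset":[-0.19,0.07,0.01],"grip":0.2},{"twist":[0,0,1],"offset":[-0.18,0.09,0.01],"grip":0.2},{"twist":[0,0,1],"offset":[-0.17,0.11,0.01],"grip":0.2},{"twist":[0,0,1],"offset":[-0.16,0.13,0.01],"grip":0.2},{"twist":[0,0,1],"offset":[-0.15,0.15,0.01],"grip":0.2}]'>/dev/null
python3 -m creep '[{"twist":[0,0,1],"offset":[-0.13,0.16,0.01],"grip":0.2},{"twist":[0,0,1],"offset":[-0.11,0.17,0.01],"grip":0.2},{"twist":[0,0,1],"offset":[-0.09,0.18,0.01],"grip":0.2},{"twist":[0,0,1],"offset":[-0.07,0.19,0.01],"grip":0.2},{"twist":[0,0,0],"offset":[0,0,0],"grip":0.2}]'
python3 - <<'E'
from h import *
im=imaging.snapshot('wrist');c=imaging.get_calibration('wrist');np.savez('pics/w3.npz',im=im,**c);print(proj(c,[521,44,55]),proj(c,[606,28,55]),bot.sense()["q"].round(2))
o=im.copy();cv2.imwrite('pics/w3.png',o[:,:,::-1])
E
```

```text
time_s: 18.35
eef_pos: [521.9, 0.0, 288.6]
tcp_rot: [3.141, -0.001, -0.066]
force: [0.6, 0.3, -0.3]
gripper_width: 51.4
gripper_force: 0.0
(np.float64(286.30138782558475), np.float64(162.08244510882113)) (np.float64(293.2853003606833), np.float64(82.53031150847094)) [-0.22 -0.1   1.82 -0.    1.42  1.42]
```

View pics/w3.png

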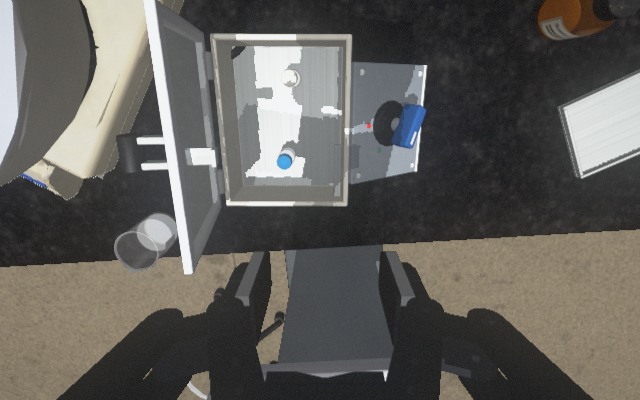

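The lid stands up and the knob is open. The blue cap is at about (285,161) and the white cap at about (290,77).

Run:
```python
from h import *
w=np.load('pics/w3.npz');im=w['im'];m=cv2.inRange(cv2.cvtColor(im,cv2.COLOR_RGB2HSV),(95,110,100),(115,255,255));m[:,:260]=0;m[:,310:]=0;m[:140]=0;m[185:]=0
y,x=np.nonzero(m);print(x.min(),x.max(),y.min(),y.max(),len(x));P=plane(w,x.mean(),y.mean(),54);print(P,np.ptp(x)*(w['cam_to_world'][2,3]-55)/335)
T=[P[0],P[1],19]
R=Rtool(-ZC,-YC);plan([P[0],P[1],95],R,5);plan(T,R,2,start=(np.array([P[0],P[1],95]),R))
```

```text
277 291 155 168 160
[521.57139162  46.90460478  54.        ] 15.667829218519334
0 twist [0.0, -0.002, -0.004] offset [-0.01, -0.19, 0.77]
1 twist [0.0, -0.002, -0.004] offset [-0.01, -0.19, 0.77]
2 twist [0.0, -0.002, -0.004] offset [-0.01, -0.19, 0.77]
3 twist [0.0, -0.002, -0.004] offset [-0.01, -0.19, 0.77]
4 twist [0.0, -0.002, -0.004] offset [-0.01, -0.19, 0.77]
0 twist [0.0, 0.0, 0.0] offset [0.0, 0.0, 0.76]
1 twist [0.0, 0.0, 0.0] offset [0.0, 0.0, 0.76]
```

```bash
python3 -m creep '[{"twist":[0,0,0],"offset":[-0.01,-0.19,0.77],"grip":0.2},{"twist":[0,0,0],"offset":[-0.01,-0.19,0.77],"grip":0.2},{"twist":[0,0,0],"offset":[-0.01,-0.19,0.77],"grip":0.2},{"twist":[0,0,0],"offset":[-0.01,-0.19,0.77],"grip":0.2},{"twist":[0,0,0],"offset":[-0.01,-0.17,0.77],"grip":0.2}]'
python3 -m creep '[{"twist":[0,0,0],"offset":[0,0,0.6],"grip":0.2},{"twist":[0,0,0],"offset":[0,0,0.5],"grip":0.2},{"twist":[0,0,0],"offset":[0,0,0.4],"grip":0.2},{"twist":[0,0,0],"offset":[0,0,0],"grip":0.2}]'
python3 -m creep '[{"twist":[0,0,0],"offset":[0,0,0],"grip":-0.2},{"twist":[0,0,0],"offset":[0,0,0],"grip":-0.4},{"twist":[0,0,0],"offset":[0,0,0],"grip":-0.6},{"twist":[0,0,0],"offset":[0,0,0],"grip":-1},{"twist":[0,0,0],"offset":[0,0,0],"grip":-1}]'
python3 -m creep '[{"twist":[0,0,0],"offset":[0,0,0],"grip":-1},{"twist":[0,0,0],"offset":[0,0,0],"grip":-1}]'
```

```text
time_s: 18.9
eef_pos: [524.2, 47.9, 96.3]
tcp_rot: [3.141, -0.004, -0.062]
force: [1.1, -1.8, 0.7]
gripper_width: 51.0
gripper_force: 0.0
time_s: 19.3
eef_pos: [520.8, 47.8, 18.6]
tcp_rot: [3.141, 0.005, -0.062]
force: [-0.4, 0.1, -0.6]
gripper_width: 51.5
gripper_force: 0.0
time_s: 19.8
eef_pos: [524.9, 46.9, 23.3]
tcp_rot: [3.141, -0.005, -0.064]
force: [0.1, 0.7, 7.1]
gripper_width: 19.2
gripper_force: 58.8
time_s: 20.0
eef_pos: [524.9, 46.9, 23.3]
tcp_rot: [3.141, -0.005, -0.064]
force: [0.0, 1.7, 6.6]
gripper_width: 19.0
gripper_force: 58.8
```

```bash
python3 -m creep '[{"twist":[0,0,0],"offset":[0,0,-0.3],"grip":-1},{"twist":[0,0,0],"offset":[0,0,-0.7],"grip":-1},{"twist":[0,0,0],"offset":[0,0,-0.8],"grip":-1},{"twist":[0,0,0],"offset":[0,0,-0.8],"grip":-1},{"twist":[0,0,0],"offset":[0,0,0],"grip":-1}]'
python3 - <<'E'
from h import *
P=np.array([527.2,-356.3,150]);p,R=cur();print(p,bot.sense()["gripper_width"]);plan(P,R,11)
E
```

```text
time_s: 20.5
eef_pos: [527.3, 46.7, 159.1]
tcp_rot: [3.14, -0.015, -0.064]
force: [0.5, -0.5, 0.1]
gripper_width: 19.2
gripper_force: 58.6
[527.26232758  46.66384866 159.14007203] 19.23751576972003
0 twist [0.0, 0.0, 0.0] offset [0.05, 0.73, 0.02]
1 twist [0.0, 0.0, 0.0] offset [0.05, 0.73, 0.02]
2 twist [0.0, 0.0, 0.0] offset [0.05, 0.73, 0.02]
3 twist [0.0, 0.0, 0.0] offset [0.05, 0.73, 0.02]
4 twist [0.0, 0.0, 0.0] offset [0.05, 0.73, 0.02]
5 twist [0.0, 0.0, 0.0] offset [0.05, 0.73, 0.02]
6 twist [0.0, 0.0, 0.0] offset [0.05, 0.73, 0.02]
7 twist [0.0, 0.0, 0.0] offset [0.05, 0.73, 0.02]
8 twist [0.0, 0.0, 0.0] offset [0.05, 0.73, 0.02]
9 twist [0.0, 0.0, 0.0] offset [0.05, 0.73, 0.02]
10 twist [0.0, 0.0, 0.0] offset [0.05, 0.73, 0.02]
```

```bash
python3 -m creep '[{"twist":[0,0,0],"offset":[0.05,0.73,0.02],"grip":-1},{"twist":[0,0,0],"offset":[0.05,0.73,0.02],"grip":-1},{"twist":[0,0,0],"offset":[0.05,0.73,0.02],"grip":-1},{"twist":[0,0,0],"offset":[0.05,0.73,0.02],"grip":-1},{"twist":[0,0,0],"offset":[0.05,0.73,0.02],"grip":-1}]'
python3 -m creep '[{"twist":[0,0,0],"offset":[0.05,0.73,0.02],"grip":-1},{"twist":[0,0,0],"offset":[0.05,0.73,0.02],"grip":-1},{"twist":[0,0,0],"offset":[0.05,0.73,0.02],"grip":-1},{"twist":[0,0,0],"offset":[0.05,0.73,0.02],"grip":-1},{"twist":[0,0,0],"offset":[0.05,0.73,0.02],"grip":-1}]'
python3 -m creep '[{"twist":[0,0,0],"offset":[0.05,0.73,0.02],"grip":-1},{"twist":[0,0,0],"offset":[0,0,0],"grip":-1},{"twist":[0,0,0],"offset":[0,0,0],"grip":-1}]'
python3 - <<'E'
from h import *
im=imaging.snapshot('wrist');c=imaging.get_calibration('wrist');p,R=cur();print(p,R.as_matrix().round(3).tolist(),proj(c,[527.2,-356.3,8]))
s=imaging.snapshot('side');cs=imaging.get_calibration('side');print(proj(cs,[527,-356,4]))
o=np.zeros((600,640,3),np.uint8);o[:400]=im;o[400:,:320]=cv2.resize(s[180:360,230:430],(320,288))[:200];o[400:,320:]=cv2.resize(s[250:350,270:430],(320,200));cv2.imwrite('pics/t1.png',o[:,:,::-1])
E
```

```text
time_s: 21.0
eef_pos: [523.3, -137.0, 146.7]
tcp_rot: [3.141, -0.001, -0.064]
force: [0.5, 1.1, -0.0]
gripper_width: 19.2
gripper_force: 58.7
time_s: 21.5
eef_pos: [524.2, -319.9, 141.7]
tcp_rot: [3.141, -0.001, -0.064]
force: [0.2, -0.8, -0.0]
gripper_width: 19.3
gripper_force: 58.7
time_s: 21.8
eef_pos: [524.4, -355.4, 140.6]
tcp_rot: [-3.141, -0.001, -0.065]
force: [-0.5, 0.9, -0.8]
gripper_width: 19.0
gripper_force: 58.8
[ 524.53468903 -354.56546006  140.55129301] [[0.998, -0.064, 0.001], [-0.064, -0.998, 0.0], [0.001, -0.0, -1.0]] (np.float64(326.30590196757794), np.float64(181.24478347153257))
(np.float64(327.46237339604534), np.float64(309.63950809148344))
```

View pics/t1.png

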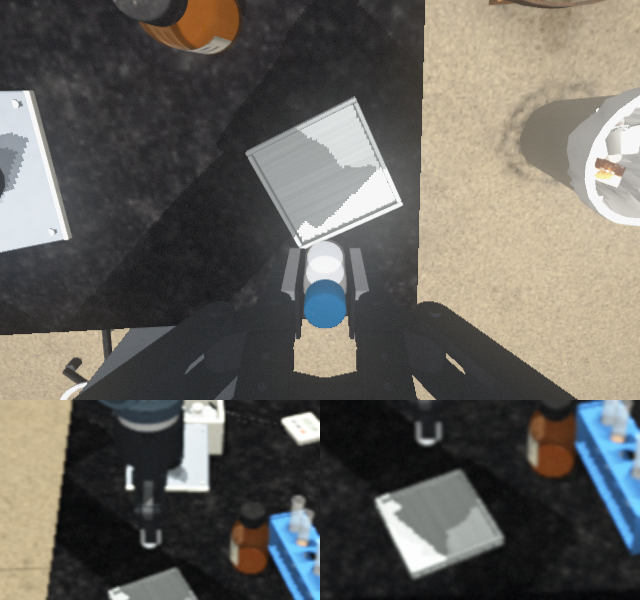

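The tray's centre in the wrist view is at about (326,176), which puts it near x=531. The vial is held straight.

```bash
python3 -m creep '[{"twist":[0,0,0],"offset":[0.1,0.02,0.7],"grip":-1},{"twist":[0,0,0],"offset":[0,0,0.7],"grip":-1},{"twist":[0,0,0],"offset":[0,0,0.5],"grip":-1},{"twist":[0,0,0],"offset":[0,0,0.3],"grip":-1},{"twist":[0,0,0],"offset":[0,0,0],"grip":-1}]'
python3 -m creep '[{"twist":[0,0,0],"offset":[0,0,0.08],"grip":-1},{"twist":[0,0,0],"offset":[0,0,0.06],"grip":-1},{"twist":[0,0,0],"offset":[0,0,0],"grip":-1}]'
```

```text
time_s: 22.4
eef_pos: [529.0, -354.6, 28.7]
tcp_rot: [-3.139, 0.002, -0.063]
force: [-0.2, -0.1, 0.3]
gripper_width: 19.3
gripper_force: 58.8
time_s: 22.7
eef_pos: [530.6, -357.2, 25.0]
tcp_rot: [3.14, -0.003, -0.064]
force: [-0.1, 0.5, -0.2]
gripper_width: 19.0
gripper_force: 58.8
```

```bash
python3 -m creep '[{"twist":[0,0,0],"offset":[0,0,0.05],"grip":-1},{"twist":[0,0,0],"offset":[0,0,0],"grip":-1},{"twist":[0,0,0],"offset":[0,0,0],"grip":-1}]'
python3 -m creep '[{"twist":[0,0,0],"offset":[0,0,0.04],"grip":-1},{"twist":[0,0,0],"offset":[0,0,0],"grip":-1},{"twist":[0,0,0],"offset":[0,0,0],"grip":-1}]'
```

```text
time_s: 23.0
eef_pos: [530.2, -356.9, 21.7]
tcp_rot: [3.141, -0.002, -0.064]
force: [-0.6, -0.8, 0.4]
gripper_width: 19.3
gripper_force: 58.8
time_s: 23.3
eef_pos: [530.1, -356.8, 19.5]
tcp_rot: [3.141, -0.002, -0.064]
force: [-0.4, -0.8, -0.6]
gripper_width: 18.8
gripper_force: 58.8
```

```bash
python3 -m creep '[{"twist":[0,0,0],"offset":[0,0,0.03],"grip":-1},{"twist":[0,0,0],"offset":[0,0,0],"grip":-1},{"twist":[0,0,0],"offset":[0,0,0],"grip":-1}]'
python3 -m creep '[{"twist":[0,0,0],"offset":[0,0,0.02],"grip":-1},{"twist":[0,0,0],"offset":[0,0,0],"grip":-1},{"twist":[0,0,0],"offset":[0,0,0],"grip":-1}]'
```

```text
time_s: 23.6
eef_pos: [530.4, -356.9, 19.3]
tcp_rot: [3.141, -0.002, -0.064]
force: [-2.8, 2.8, 7.6]
gripper_width: 19.3
gripper_force: 59.7
time_s: 23.9
eef_pos: [530.4, -357.0, 19.3]
tcp_rot: [3.141, -0.001, -0.064]
force: [-4.6, 4.7, 13.3]
gripper_width: 19.3
gripper_force: 60.2
```

```bash
python3 -m creep '[{"twist":[0,0,0],"offset":[0,0,-0.03],"grip":-1},{"twist":[0,0,0],"offset":[0,0,0],"grip":-0.3},{"twist":[0,0,0],"offset":[0,0,0],"grip":0.2},{"twist":[0,0,0],"offset":[0,0,0],"grip":0.2},{"twist":[0,0,0],"offset":[0,0,0],"grip":0.2}]'
python3 -m creep '[{"twist":[0,0,0],"offset":[0,0,0],"grip":0.2},{"twist":[0,0,0],"offset":[0,0,-0.3],"grip":0.2},{"twist":[0,0,0],"offset":[0,0,-0.7],"grip":0.2},{"twist":[0,0,0],"offset":[0,0,-0.9],"grip":0.2},{"twist":[0,0,0],"offset":[0,0,-0.9],"grip":0.2}]'
python3 -m creep '[{"twist":[0,0,0],"offset":[0,0,0],"grip":0.2},{"twist":[0,0,0],"offset":[0,0,0],"grip":0.2}]'
python3 - <<'E'
from h import *
im=imaging.snapshot('wrist');s=imaging.snapshot('side');c=imaging.get_calibration('wrist');print(proj(c,[530.5,-357,51]))
o=np.zeros((600,640,3),np.uint8);o[:400]=im;o[400:,:320]=cv2.resize(s[140:240,270:430],(320,200));o[400:,320:]=cv2.resize(s[250:350,270:430],(320,200));cv2.imwrite('pics/t2.png',o[:,:,::-1])
E
```

```text
time_s: 24.4
eef_pos: [530.0, -356.6, 18.2]
tcp_rot: [3.141, -0.002, -0.064]
force: [-0.6, 0.4, 0.0]
gripper_width: 51.3
gripper_force: 0.0
time_s: 24.9
eef_pos: [529.7, -356.4, 160.9]
tcp_rot: [3.141, -0.002, -0.064]
force: [0.7, -0.1, -0.2]
gripper_width: 51.5
gripper_force: 0.0
time_s: 25.1
eef_pos: [530.7, -357.4, 161.5]
tcp_rot: [3.138, -0.005, -0.064]
force: [0.2, 0.3, -0.6]
gripper_width: 51.3
gripper_force: 0.0
(np.float64(325.54837416511134), np.float64(192.33312195922906))
```

View pics/t2.png

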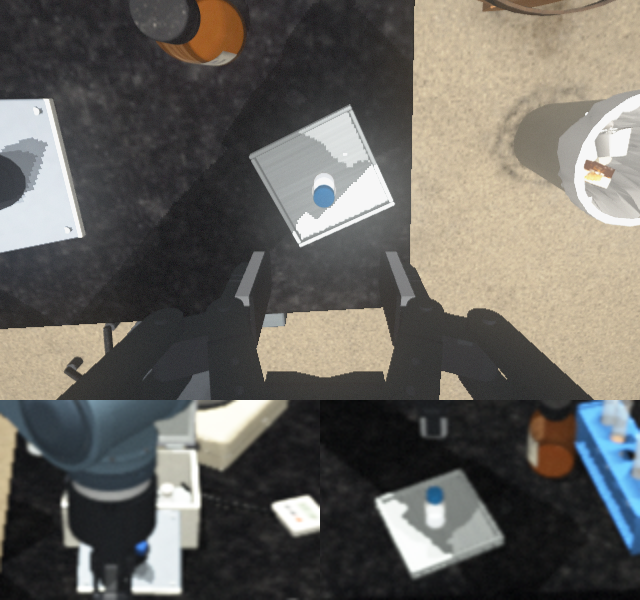

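The vial stands upright in the middle of the tray, with its cap at (324,196). The white vial, knob and lid are as required and the gripper is clear, so I'm handing in.

```bash
python3 -c 'from station import bot;print(bot.hand_in())'
```

```text
the job is handed in; nothing more can be done
None
```

The job is handed in at about 25 s of the 72 s allowed: the knob is open, the lid stands up, the blue-capped vial is upright in the tray, and the white-capped vial is still in the chamber; the hand-in returned no verdict.

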